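# Push the snack row home and take the picture

## Robot

A 6-joint arm with a two-finger parallel gripper is mounted at the origin on the work surface. World frame = base frame: x ahead of the robot, y to its left, z up, the work surface at z = 0. Lengths are in m, angles in rad, forces in N, time in s.
With the tool pointing down it reaches from about 0.275 to 0.825 m from the base axis. Payload 4.9 kg.
Tool frame: the origin (TCP) lies at the very end of the fingers, on their centre line; the grasp point (between the pads) lies 19 mm behind it (grip_depth is the distance from the TCP to the grasp point, in m); z points along the fingers, y is the line along which they close (so a half turn about z gives the same grasp; the last joint's range is limited). The gripper opens to 85 mm and grips with 20 to 120 N. Pads are 22 mm wide; open, the fingers measure 114 mm over their backs; the gripper's body (76 mm by 85 mm) begins 54 mm behind the grasp point. The pads swing forward as they close: fully open they stand 13 mm farther back than shut.
Start: joints at [-1.289, 0.326, -0.193, 1.052, 0, 1.437], TCP at [0.222, -0.503, 0.231] pointing down, gripper open.
Joint ranges: [-2.65, 2.65], [-0.97, 1.79], [-1.3, 1.35], [-1.93, 2.1], [-1.47, 1.37], [-3.14, 3.14]. Speed limits (rad/s): [2.57, 2.57, 3.14, 3.14, 3.14, 3.14].

## Interface

Orientations are given as [roll, pitch, yaw] about the fixed x, y, z axes, in that order (R = Rz(yaw) Ry(pitch) Rx(roll)).
In Python, from plant import * gives the robot as it stands.
- The arm moves only by the tool drive_tool, never from a script. Its argument "motion" is a list of rows, each a list of 7 numbers: the opening in per cent of the stroke, from 0 (shut) to 100 (fully open), then the shift along the world's x, y, z in cm, then the turn, a rotation vector about the world's x, y, z in rad. In form: [[claw, dx, dy, dz, ax, ay, az], ...]. A call has 1 to 8 rows; each row shifts and turns the commanded pose from where the row before left it; what a row does not reach is not made up. A row lasts 1/10 s, in which the tool goes at most 50 mm and 8.59 degrees, less where a joint would pass 70% of its speed; a pose out of reach is approached as far as the arm can. A call with a gripper value outside its range is refused whole. The fingers move at their own pace and stop on an object; "newtons" is the grip in N (left out, the last holds). Time passes only in rows, so rows that do not move let the fingers close. It gives the time, the measured TCP pose, the force, the opening and the grip force at its end, in the units of the state.
- read_state(): the state, without advancing time (a new reading comes with each control period).
- grab_frame(name): name is "side" or "top"; returns a dict with "image" (384x512x3 uint8, blue, green, red), "fx", "fy", "cx", "cy" (pixels), "dist_coeffs" ([k1, k2, p1, p2, k3] as OpenCV has them; the pictures are not rectified), "xyz" and "attitude" of the camera in the world. Camera axes: x right, y down, z forward; pixel columns grow to the right and rows downward; lengths in m; the calibration is good to about 2 mm. A picture is of the moment at which its call begins. There is no depth.
- finish_job(): hands the job in; it is judged then, once.
Trained networks look in a picture, given as the dict that the camera call returned (one of the last four; its "shot" number tells which), for a name from the list of things; names that differ only in an ending like _2 or _b are one class to them, and where a whole thing is asked for, a point or a joint stands for the part that bears it (a point fixed in the world has none). Each returns a list of dicts, best first, with "conf" (0 to 1); they miss things now and then, are a little off and sometimes report something else, mostly with a low value. They report only what shows in the picture. A call takes as long as a camera call. They do not tell look-alikes from the thing itself.
- masks_of(picture, query): "mask" (384x512 bool, what is visible of it) and "centre" ([column, row] in pixels, amid what is visible of it).
The state is a dict: "t": time; "joint_positions": joint angles; "qd": joint speeds; "joint_torque": joint torques, N m; "tool_pos": TCP position; "orientation": TCP orientation; "ft_force": force on the tool from outside, world axes, zero at the start; "torque": the same for the moment, N m; "finger_gap": finger opening in m; "grasp_force": force on a finger pad.
Only numpy, scipy, OpenCV 4.12 (cv2) and the standard library are available. Lean on these libraries where they do the work, as an engineer would, in place of code of your own. Each camera call takes 0.05 s, during which the arm holds its last target. There are 200 camera calls.

## Task

Set up the product shot: with the fingertips, push the row of five snack cartons along the rail from behind, touching only the rear carton, all together as one row, until the front carton is up against the end stop. Then press the red camera release button down and let it come up again. Do not pick up or tip any carton or open gaps in the row, do not press the button before the row is home, and leave everything else on the table where it is.

Things in the scene. Friction and masses are not known exactly. Their poses are not given: they have to be found in the camera images.
- rail: straight aluminium display rail, fixed to the table. Origin on the table under its middle. Its own +x runs along the rail towards the end stop. Floor 4 mm thick, 345 mm long (x from -172.5 to +172.5); two guide walls along it, 5 mm thick, tops 22 mm above the table, 65 mm apart inside; open at the rear (-x) end
- stop: end stop clamped onto the rail (fixed, but at a different place along it each time): black block 16 mm thick with an orange stripe and a small steel screw on top, spanning the rail, top 45 mm above the table. Origin at the foot of its inner face (the face towards the cartons), in the middle of the rail's width, on the rail's floor 4 mm above the table; its +x points as the rail's +x, away from the cartons
- carton1: small stiff snack carton standing in the rail, 34 mm along the rail, 62 mm across, 60 mm tall, about 65 g, green, yellow dot, white band; leads, nearest the stop. Origin at the middle of its underside (on the rail's floor); its z is up, its x along the rail towards the stop. The five stand touching in one row, the lead carton's front 55 to 110 mm short of the stop
- carton2: small stiff snack carton standing in the rail, 34 mm along the rail, 62 mm across, 60 mm tall, about 65 g, yellow, red dot, green band; second. Origin at the middle of its underside (on the rail's floor); its z is up, its x along the rail towards the stop. The five stand touching in one row, the lead carton's front 55 to 110 mm short of the stop
- carton3: small stiff snack carton standing in the rail, 34 mm along the rail, 62 mm across, 60 mm tall, about 65 g, red, yellow dot, white band; third. Origin at the middle of its underside (on the rail's floor); its z is up, its x along the rail towards the stop. The five stand touching in one row, the lead carton's front 55 to 110 mm short of the stop
- carton4: small stiff snack carton standing in the rail, 34 mm along the rail, 62 mm across, 60 mm tall, about 65 g, white, blue dot, orange band; fourth. Origin at the middle of its underside (on the rail's floor); its z is up, its x along the rail towards the stop. The five stand touching in one row, the lead carton's front 55 to 110 mm short of the stop
- carton5: small stiff snack carton standing in the rail, 34 mm along the rail, 62 mm across, 60 mm tall, about 65 g, blue, white dot, yellow band; the rear one, farthest from the stop. Origin at the middle of its underside (on the rail's floor); its z is up, its x along the rail towards the stop. The five stand touching in one row, the lead carton's front 55 to 110 mm short of the stop
- release_top (a point): middle of the top face of the red round push button (32 mm across) on the grey camera release box (70 x 100 x 24 mm, fixed to the table, to the left or the right of the rail); 46 mm above the table when up, 10 mm above its black round housing (48 mm across); z up
- release (a joint): travel of the red button straight down: 0 up, 0.006 m fully down; spring-loaded, about 5 N at full travel, comes back up when let go
- spare: bystander: spare orange carton, same size as those in the row, standing on the table to one side of the rail; leave it. Origin at the middle of its underside
- tube: bystander: green round snack tube, 75 mm across, 152 mm tall. Origin at the middle of its underside
- cup: bystander: green snack cup with yellow lid, 80 mm across, 104 mm tall. Origin at the middle of its underside
- flatpack: bystander: flat brown and red snack box, 90 x 150 x 24 mm. Origin at the middle of its underside
- tape: bystander: yellow roll core, ring 84 mm across, 24 mm tall. Origin at the middle of its underside
- lenscap: bystander: black lens cap, 62 mm across, 9 mm thick. Origin at the middle of its underside
- marker: bystander: black marker with blue cap, 135 x 14 x 14 mm, lying. Origin at the middle of its underside
Mind the look-alikes: they are no part of the job. Of the things that look like the part that bears release_top, the larger one is meant.

How it is judged:
By the outcome, as a careful person would: the job done as asked, in the order asked, and still so for the second after the job is handed in, with the robot touching nothing.
It also fails if it takes over 43 s, if anything falls off the work surface, if the arm or the gripper's body presses on something with over 40 N, if the wrist force passes 120 N, or if a joint passes its speed limit or range.

## Working session

There is one attempt and no reset: what is moved stays moved. The work goes in short steps, Python scripts to look and compute and a tool call to move; the robot and the scene stay as the last step left them, time stands still between calls to the robot, and variables do not carry over. Pictures are saved under pics/ and viewed, at most 10 in all, crops included, and the job is handed in when it is done.

Besides the shell and the picture viewer there is one more tool, called after ">>>" in YAML: its name, and indented under it one key for each argument. drive_tool: Moves the arm, as the interface text tells. Its arguments: {"type":"object","properties":{"motion":{"type":"array"},"newtons":{"type":"number"}},"required":["motion"]}

```bash
mkdir -p pics; cat > h.py <<'E'
import numpy as np, cv2, pickle
from scipy.spatial.transform import Rotation as Rn
def cam(p):
    K=np.array([[p['fx'],0,p['cx']],[0,p['fy'],p['cy']],[0,0,1.]]); 
    a=np.array(p['attitude']); R=Rn.from_euler('xyz',a).as_matrix() if a.size==3 else a.reshape(3,3)
    return K,np.array(p['dist_coeffs'],float),R,np.array(p['xyz'],float)
def onplane(p,px,z):
    K,D,R,t=cam(p); u=cv2.undistortPoints(np.array(px,float).reshape(-1,1,2),K,D).reshape(-1,2)
    d=np.c_[u,np.ones(len(u))]@R.T
    return t+d*((z-t[2])/d[:,2])[:,None]
def proj(p,X):
    K,D,R,t=cam(p); X=(np.array(X,float).reshape(-1,3)-t)@R
    return cv2.projectPoints(X,np.zeros(3),np.zeros(3),K,D)[0].reshape(-1,2)
E
python3 - <<'E'
from plant import *
from h import *
s=read_state(); print(s['t'],s['tool_pos'],s['orientation'],s['finger_gap'])
for n in ['top','side']:
    p=grab_frame(n); pickle.dump(p,open(n+'.pkl','wb')); cv2.imwrite(f'pics/{n}0.png',cv2.resize(p['image'],(800,600),interpolation=cv2.INTER_CUBIC))
    print(n,p['xyz'],p['attitude'],p['fx'],p['cx'])
    for q in ['carton1','carton2','carton3','carton4','carton5','stop','release_top','spare','rail','tube','cup']:
        print(q,[(round(d['conf'],2),np.round(d['centre']).tolist(),int(d['mask'].sum())) for d in masks_of(p,q)[:4]])
print(read_state()['t'])
E
```

```text
0.0 [ 0.22201385 -0.50256283  0.23048895] [-3.13987168e+00 -2.12184206e-04  4.15827395e-01] 0.08571494418922894
top [0.38486273 0.08912761 1.30501137] [-2.97643362 -0.01046356 -1.57026942] 419.83956767729643 260.3839691707335
carton1 [(0.83, [283.0, 220.0], 290), (0.79, [294.0, 216.0], 237), (0.77, [318.0, 207.0], 238), (0.62, [305.0, 210.0], 230)]
carton2 [(0.83, [283.0, 220.0], 290), (0.79, [294.0, 216.0], 237), (0.77, [318.0, 207.0], 238), (0.62, [305.0, 210.0], 230)]
carton3 [(0.83, [283.0, 220.0], 290), (0.79, [294.0, 216.0], 237), (0.77, [318.0, 207.0], 238), (0.62, [305.0, 210.0], 230)]
carton4 [(0.83, [283.0, 220.0], 290), (0.79, [294.0, 216.0], 237), (0.77, [318.0, 207.0], 238), (0.62, [305.0, 210.0], 230)]
carton5 [(0.83, [283.0, 220.0], 290), (0.79, [294.0, 216.0], 237), (0.77, [318.0, 207.0], 238), (0.62, [305.0, 210.0], 230)]
stop []
release_top [(0.62, [174.0, 262.0], 40), (0.42, [168.0, 214.0], 96)]
spare [(0.65, [403.0, 215.0], 300)]
rail [(0.75, [266.0, 222.0], 1181), (0.57, [113.0, 260.0], 853)]
tube [(0.93, [114.0, 263.0], 933)]
cup [(0.93, [109.0, 218.0], 709)]
si
[... 266 characters left out ...]
, [265.0, 255.0], 387), (0.7, [248.0, 220.0], 325), (0.65, [260.0, 240.0], 382), (0.6, [252.0, 234.0], 305)]
carton3 [(0.74, [265.0, 255.0], 387), (0.7, [248.0, 220.0], 325), (0.65, [260.0, 240.0], 382), (0.6, [252.0, 234.0], 305)]
carton4 [(0.74, [265.0, 255.0], 387), (0.7, [248.0, 220.0], 325), (0.65, [260.0, 240.0], 382), (0.6, [252.0, 234.0], 305)]
carton5 [(0.74, [265.0, 255.0], 387), (0.7, [248.0, 220.0], 325), (0.65, [260.0, 240.0], 382), (0.6, [252.0, 234.0], 305)]
stop [(0.88, [227.0, 198.0], 387)]
release_top []
spare [(0.95, [287.0, 370.0], 584)]
rail [(0.56, [251.0, 250.0], 1383)]
tube [(0.82, [179.0, 99.0], 1207)]
cup [(0.69, [268.0, 253.0], 396), (0.56, [221.0, 93.0], 782)]
1.2
```

```bash
python3 - <<'E'
from h import *
for n,(x,y,w,h) in {'top':(140,150,200,150),'side':(150,120,200,150)}.items():
    p=pickle.load(open(n+'.pkl','rb')); cv2.imwrite(f'pics/{n}c.png',cv2.resize(p['image'][y:y+h,x:x+w],(800,600),interpolation=cv2.INTER_CUBIC))
E
```

```text
(no output)
```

View pics/top0.png

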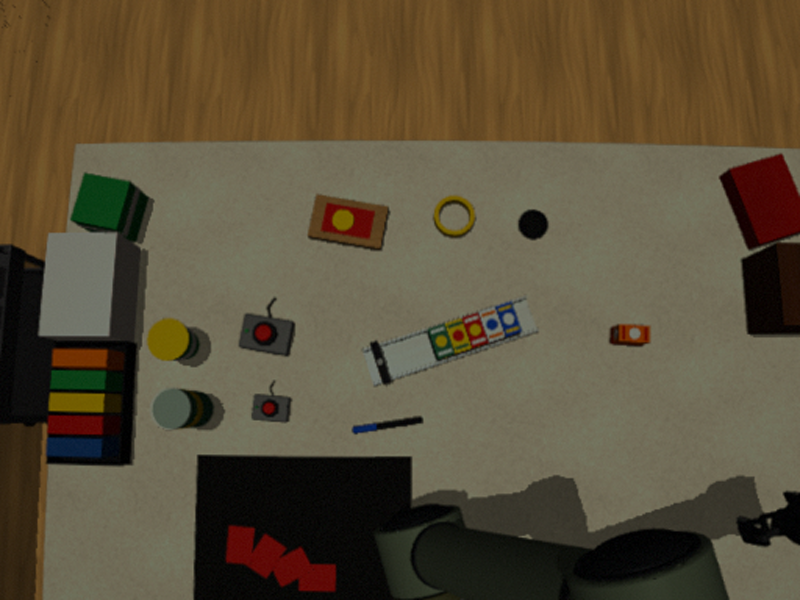

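View pics/topc.png

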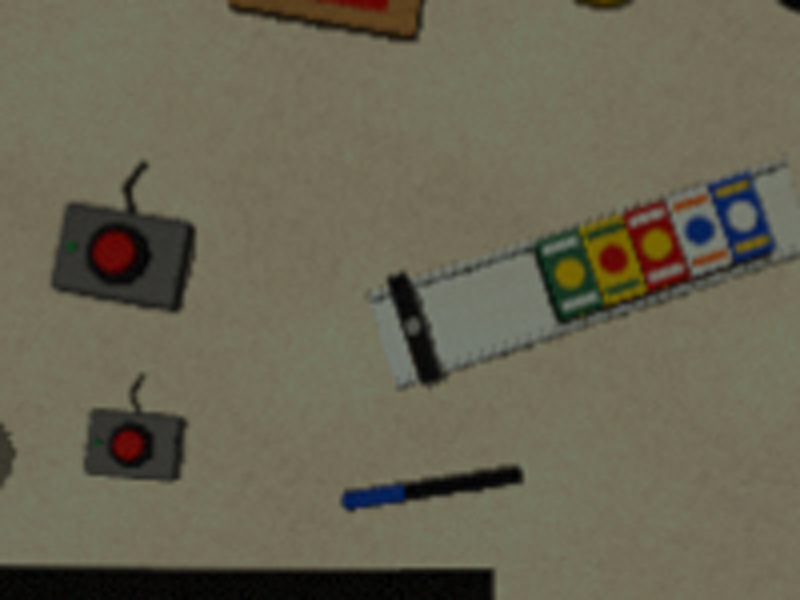

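View pics/side0.png

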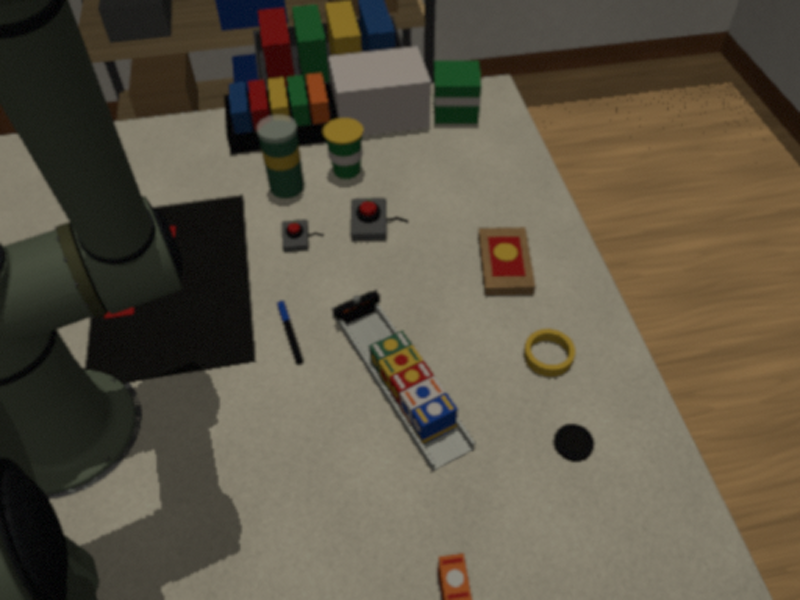

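The top picture shows two release boxes, a large one with its button at (169,213) and a small one at (172,261). I choose the larger. The row runs from carton1 (283,219) to carton5 (325,204), with the stop at (243,232). The rear is open on the right.

```bash
python3 - <<'E'
from h import *
p=pickle.load(open('top.pkl','rb')); s=pickle.load(open('side.pkl','rb'))
c=lambda pts:np.array(pts)/4+np.array([140,150])-0.375
f=onplane(p,c([(537,240),(560,322),(750,173),(773,250)]),.064); print('carton corners',f.round(4).tolist())
fm=(f[0]+f[1])/2; rm=(f[2]+f[3])/2; u=(fm-rm)[:2]; print('len',np.linalg.norm(u),'ang',np.arctan2(u[1],u[0]), fm,rm)
st=onplane(p,c([(407,275),(440,380),(388,280),(420,385)]),.049-.004); print('stop',st.round(4).tolist())
rl=onplane(p,c([(368,296),(398,388),(787,164)]),.022);print('rail',rl.round(4).tolist())
print('dots',onplane(p,c([(571,274),(614,259),(658,244),(700,230),(742,216)]),.064).round(4).tolist())
print('btn top',onplane(p,c([(117,252)]),.046), 'housing/box',onplane(p,c([(123,257)]),.024))
# side: dots and button from 800px picture
k=lambda pts:(np.array(pts)+.5)/1.5625-.5
print('side dots',onplane(s,k([(391,345),(402,360),(411,376),(423,392),(435,408)]),.064).round(4).tolist())
print('side btn',onplane(s,k([(369,209)]),.046),'stop screw',onplane(s,k([(357,301)]),.045),onplane(p,c([(413,326)]),.045))
# red blobs
for q,(x,y,w,h) in ((p,(155,195,30,35)),(s,(225,125,25,20))):
    im=q['image'][y:y+h,x:x+w].astype(int); m=(im[...,2]>90)&(im[...,1]<60); v,uu=np.nonzero(m); print('red',m.sum(),uu.mean()+x,v.mean()+y,onplane(q,[(uu.mean()+x,v.mean()+y)],.046))
E
```

```text
carton corners [[0.5448, 0.036, 0.064], [0.4837, 0.0193, 0.064], [0.5958, -0.1247, 0.064], [0.5374, -0.1406, 0.064]]
len 0.1686445061590412 ang 1.8866812349945994 [0.51421431 0.02763881 0.064     ] [ 0.56660503 -0.13266148  0.064     ]
stop [[0.5205, 0.1333, 0.045], [0.4417, 0.1081, 0.045], [0.5166, 0.1476, 0.045], [0.438, 0.123, 0.045]]
rail [[0.5067, 0.1639, 0.022], [0.4366, 0.1403, 0.022], [0.6101, -0.1612, 0.022]]
dots [[0.5193, 0.0109, 0.064], [0.5306, -0.0213, 0.064], [0.5419, -0.0543, 0.064], [0.5525, -0.086, 0.064], [0.5631, -0.1179, 0.064]]
btn top [[0.53711484 0.35301348 0.046     ]] housing/box [[0.53592012 0.35283965 0.024     ]]
side dots [[0.5217, 0.011, 0.064], [0.5333, -0.0209, 0.064], [0.5413, -0.0531, 0.064], [0.5533, -0.0851, 0.064], [0.5651, -0.116, 0.064]]
side btn [[0.5398823  0.34684116 0.046     ]] stop screw [[0.48353281 0.12746836 0.045     ]] [[0.48201887 0.12852777 0.045     ]]
red 51 168.078431372549 212.50980392156862 [[0.53745652 0.35545551 0.046     ]]
red 40 235.05 131.575 [[0.53855276 0.35597436 0.046     ]]
```

View pics/sidec.png

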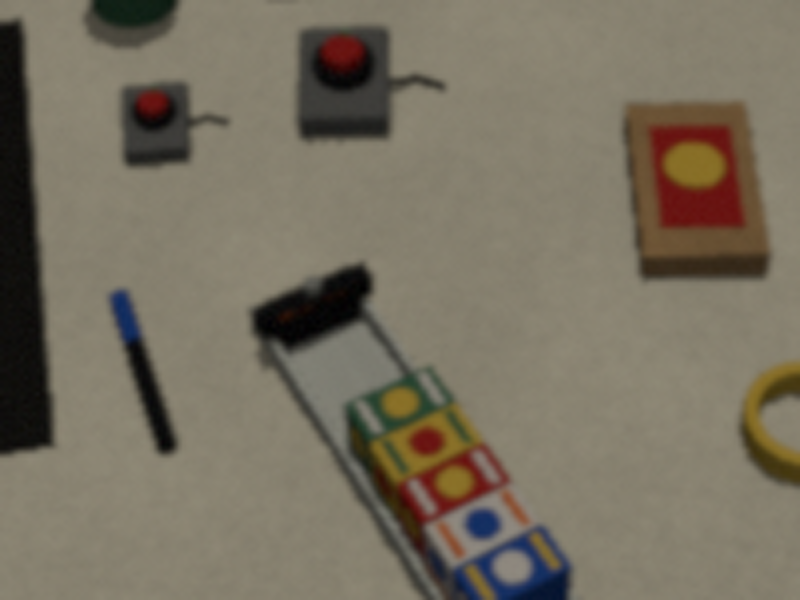

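Both cameras agree to within a few mm. The row direction is about 1.884 rad, the rear face about (0.569,-0.133), and the gap to the stop about 98 mm. The larger box's button is at about (0.538,0.354). In the close crop it is the bigger of the two, at (236,134) in the side view. I'll approach with shut fingers, aligned with the rail.

>>> drive_tool:
  motion:
    - [0, 3, 2.8, 0, 0, 0, 0.14]
    - [0, 3, 2.8, 0, 0, 0, 0.14]
    - [0, 3, 2.8, 0, 0, 0, 0.14]
    - [0, 3, 2.8, 0, 0, 0, 0.14]
    - [0, 3, 2.8, 0, 0, 0, 0.14]
    - [0, 3, 2.8, 0, 0, 0, 0.14]
    - [0, 3, 2.8, 0, 0, 0, 0.14]
    - [0, 3, 2.8, 0, 0, 0, 0.14]

```text
t: 2.0
tool_pos: [0.4633, -0.2779, 0.2314]
orientation: [3.141, 0.0, 1.542]
ft_force: [0.2, 0.1, 0.1]
finger_gap: 0.0001
grasp_force: 0.0
```

>>> drive_tool:
  motion:
    - [0, 2.9, 2.9, 0, 0, 0, 0.1]
    - [0, 2.9, 2.9, 0, 0, 0, 0.1]
    - [0, 2.9, 2.9, 0, 0, 0, 0.1]
    - [0, 2.9, 2.9, -2, 0, 0, 0.04]
    - [0, 0, 0, -4, 0, 0, 0]
    - [0, 0, 0, -4, 0, 0, 0]
    - [0, 0, 0, -3, 0, 0, 0]
    - [0, 0, 0, 0, 0, 0, 0]

```text
t: 2.8
tool_pos: [0.5748, -0.1615, 0.0968]
orientation: [-3.135, -0.006, 1.876]
ft_force: [-0.7, 0.8, -0.3]
finger_gap: 0.0001
grasp_force: 0.0
```

```bash
python3 - <<'E'
from plant import *
from h import *
p=grab_frame('side'); s=read_state(); print(s['tool_pos'],s['orientation'])
cv2.imwrite('pics/a.png',cv2.resize(p['image'][180:300,200:360],(800,600),interpolation=cv2.INTER_CUBIC))
u=np.array([np.cos(1.884),np.sin(1.884),0]); r=np.array([.5692,-.1332,0])
print(((s['tool_pos']-r)@u), (s['tool_pos']-r)[:2]@np.array([-u[1],u[0]]))
E
```

```text
[ 0.57651248 -0.16237641  0.09956015] [-3.13798690e+00 -3.05683355e-03  1.87588836e+00]
-0.03001004900974804 0.0020327468593916596
```

View pics/a.png

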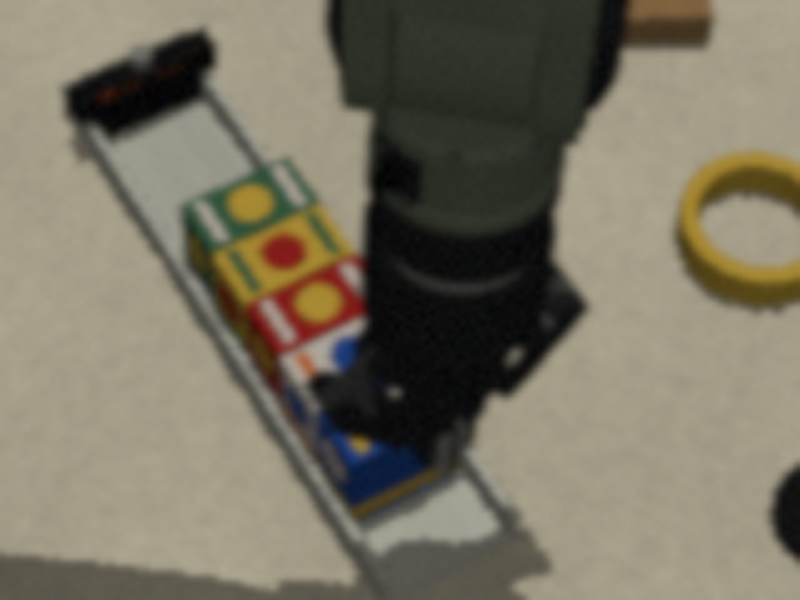

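>>> drive_tool:
  motion:
    - [0, 0.1, 0, -1, 0.057, 0.018, 0]
    - [0, 0.1, 0, -2, 0.057, 0.018, 0]
    - [0, 0, 0, -2, 0, 0, 0]
    - [0, 0, 0, -2, 0, 0, 0]
    - [0, 0, 0, -0.8, 0, 0, 0]
    - [0, 0, 0, 0, 0, 0, 0]
    - [0, 0, 0, 0, 0, 0, 0]

```text
t: 3.55
tool_pos: [0.5813, -0.1636, 0.0249]
orientation: [3.14, -0.118, 1.876]
ft_force: [-0.4, 0.0, 0.1]
finger_gap: 0.0001
grasp_force: 0.0
```

>>> drive_tool:
  motion:
    - [0, -0.077, 0.238, -0.2, 0, 0, 0]
    - [0, -0.077, 0.238, -0.1, 0, 0, 0]
    - [0, -0.077, 0.238, 0, 0, 0, 0]
    - [0, -0.077, 0.238, 0, 0, 0, 0]
    - [0, -0.077, 0.238, 0, 0, 0, 0]
    - [0, -0.077, 0.238, 0, 0, 0, 0]
    - [0, -0.077, 0.238, 0, 0, 0, 0]
    - [0, -0.077, 0.238, 0, 0, 0, 0]

```text
t: 4.35
tool_pos: [0.5739, -0.1439, 0.0203]
orientation: [-3.141, -0.12, 1.876]
ft_force: [0.7, 0.4, 0.1]
finger_gap: -0.0001
grasp_force: 0.0
```

>>> drive_tool:
  motion:
    - [0, -0.077, 0.238, 0, 0, 0, 0]
    - [0, -0.077, 0.238, 0, 0, 0, 0]
    - [0, -0.077, 0.238, 0, 0, 0, 0]
    - [0, -0.077, 0.238, 0, 0, 0, 0]
    - [0, -0.077, 0.238, 0, 0, 0, 0]
    - [0, -0.077, 0.238, 0, 0, 0, 0]
    - [0, -0.077, 0.238, 0, 0, 0, 0]
    - [0, -0.077, 0.238, 0, 0, 0, 0]

```text
t: 5.15
tool_pos: [0.5678, -0.1249, 0.0203]
orientation: [-3.141, -0.12, 1.876]
ft_force: [0.5, -1.3, -0.2]
finger_gap: -0.0003
grasp_force: 0.7
```

```bash
python3 - <<'E'
from plant import *
from h import *
p=grab_frame('side'); t=grab_frame('top'); s=read_state(); print(s['tool_pos'],s['ft_force'])
a=cv2.resize(p['image'][180:300,220:300],(400,600),interpolation=cv2.INTER_CUBIC)
b=cv2.resize(t['image'][170:260,220:350],(400,277),interpolation=cv2.INTER_CUBIC)
cv2.imwrite('pics/b.png',np.hstack([a,np.vstack([b,np.zeros((323,400,3),np.uint8)])]))
E
```

```text
[ 0.5676365  -0.12452767  0.02029569] [ 0.21264807  0.14659601 -0.2550007 ]
```

View pics/b.png

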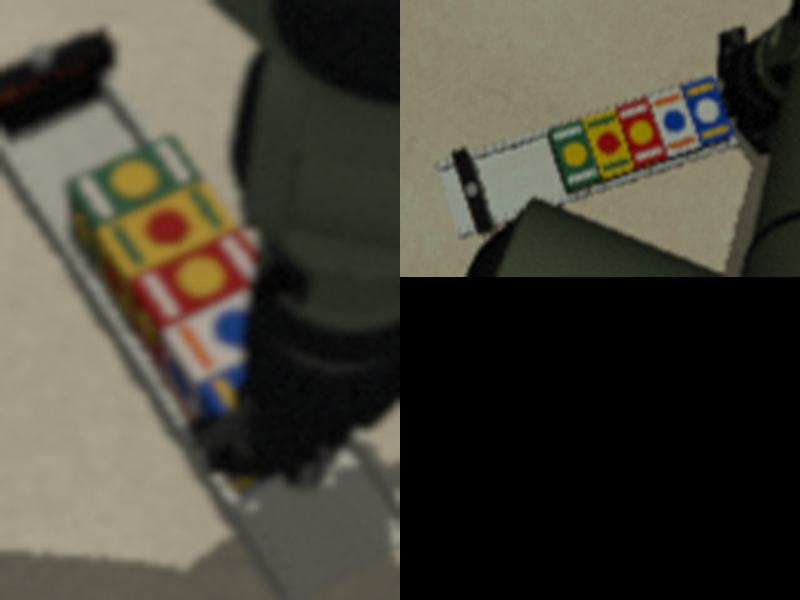

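The row is moving as one and stands upright. The green dot has gone about 17 mm, which leaves about 80 mm.

>>> drive_tool:
  motion:
    - [0, -0.077, 0.238, 0, 0, 0, 0]
    - [0, -0.092, 0.285, 0, 0, 0, 0]
    - [0, -0.092, 0.285, 0, 0, 0, 0]
    - [0, -0.092, 0.285, 0, 0, 0, 0]
    - [0, -0.092, 0.285, 0, 0, 0, 0]
    - [0, -0.092, 0.285, 0, 0, 0, 0]
    - [0, -0.092, 0.285, 0, 0, 0, 0]
    - [0, -0.092, 0.285, 0, 0, 0, 0]

```text
t: 6.05
tool_pos: [0.5606, -0.1025, 0.0203]
orientation: [-3.141, -0.119, 1.876]
ft_force: [1.0, -1.2, -0.8]
finger_gap: 0.0002
grasp_force: 0.8
```

>>> drive_tool:
  motion:
    - [0, -0.092, 0.285, 0, 0, 0, 0]
    - [0, -0.092, 0.285, 0, 0, 0, 0]
    - [0, -0.092, 0.285, 0, 0, 0, 0]
    - [0, -0.092, 0.285, 0, 0, 0, 0]
    - [0, -0.092, 0.285, 0, 0, 0, 0]
    - [0, -0.092, 0.285, 0, 0, 0, 0]
    - [0, -0.092, 0.285, 0, 0, 0, 0]
    - [0, -0.092, 0.285, 0, 0, 0, 0]

```text
t: 6.85
tool_pos: [0.5532, -0.0797, 0.0203]
orientation: [-3.141, -0.12, 1.876]
ft_force: [0.6, -2.6, -0.1]
finger_gap: -0.0003
grasp_force: 0.8
```

>>> drive_tool:
  motion:
    - [0, -0.092, 0.285, 0, 0, 0, 0]
    - [0, -0.092, 0.285, 0, 0, 0, 0]
    - [0, -0.092, 0.285, 0, 0, 0, 0]
    - [0, -0.092, 0.285, 0, 0, 0, 0]
    - [0, -0.077, 0.238, 0, 0, 0, 0]
    - [0, -0.077, 0.238, 0, 0, 0, 0]

```text
t: 7.45
tool_pos: [0.548, -0.0636, 0.0203]
orientation: [-3.141, -0.12, 1.876]
ft_force: [0.3, -1.7, -0.1]
finger_gap: -0.0001
grasp_force: 0.8
```

>>> drive_tool:
  motion:
    - [0, -0.062, 0.19, 0, 0, 0, 0]
    - [0, -0.046, 0.143, 0, 0, 0, 0]
    - [0, -0.046, 0.143, 0, 0, 0, 0]
    - [0, -0.046, 0.143, 0, 0, 0, 0]
    - [0, -0.046, 0.143, 0, 0, 0, 0]
    - [0, -0.046, 0.143, 0, 0, 0, 0]
    - [0, -0.031, 0.095, 0, 0, 0, 0]

```text
t: 8.15
tool_pos: [0.5448, -0.0537, 0.0203]
orientation: [-3.141, -0.12, 1.876]
ft_force: [0.5, -2.2, -0.2]
finger_gap: -0.0002
grasp_force: 0.8
```

```bash
python3 - <<'E'
from plant import *
from h import *
p=grab_frame('side'); t=grab_frame('top'); s=read_state(); print(s['t'],s['tool_pos'],s['ft_force'])
a=cv2.resize(p['image'][170:270,200:290],(540,600),interpolation=cv2.INTER_CUBIC)
b=cv2.resize(t['image'][180:250,220:285],(260,280),interpolation=cv2.INTER_CUBIC)
cv2.imwrite('pics/c.png',np.hstack([a,np.vstack([b,np.zeros((320,260,3),np.uint8)])]))
E
```

```text
8.25 [ 0.5447437  -0.05354481  0.02028605] [ 0.89267371 -0.42247356  0.23531528]
```

View pics/c.png

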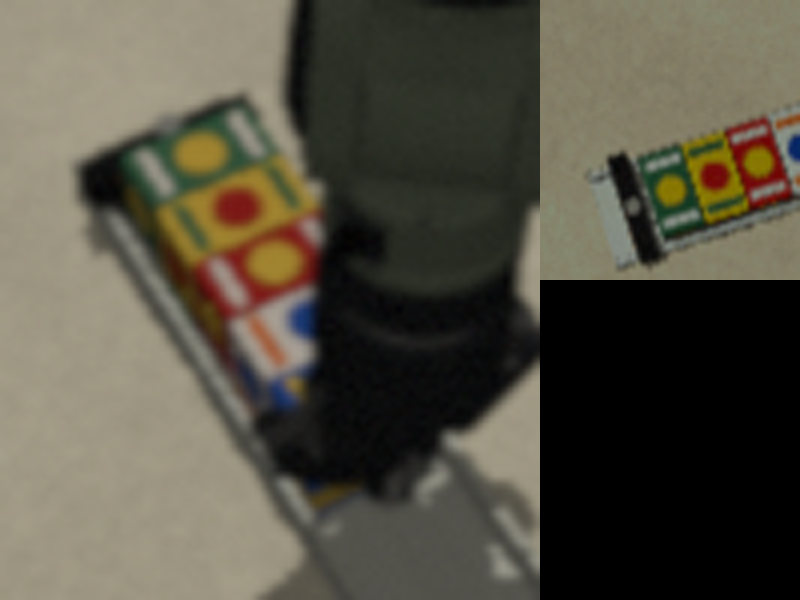

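The row is nearly home with a few mm left. I'll creep until the force rises.

>>> drive_tool:
  motion:
    - [0, -0.031, 0.095, 0, 0, 0, 0]
    - [0, -0.031, 0.095, 0, 0, 0, 0]
    - [0, -0.031, 0.095, 0, 0, 0, 0]
    - [0, -0.031, 0.095, 0, 0, 0, 0]

```text
t: 8.65
tool_pos: [0.5436, -0.0499, 0.0203]
orientation: [-3.141, -0.12, 1.876]
ft_force: [-0.2, -0.5, 0.2]
finger_gap: 0.0002
grasp_force: 0.8
```

>>> drive_tool:
  motion:
    - [0, -0.025, 0.076, 0, 0, 0, 0]
    - [0, -0.025, 0.076, 0, 0, 0, 0]

```text
t: 8.85
tool_pos: [0.543, -0.0484, 0.0203]
orientation: [-3.141, -0.12, 1.876]
ft_force: [0.9, -1.3, -0.2]
finger_gap: 0.0001
grasp_force: 0.8
```

>>> drive_tool:
  motion:
    - [0, -0.025, 0.076, 0, 0, 0, 0]
    - [0, -0.025, 0.076, 0, 0, 0, 0]

```text
t: 9.05
tool_pos: [0.5434, -0.0478, 0.0204]
orientation: [3.141, -0.117, 1.876]
ft_force: [2.0, -5.0, -1.5]
finger_gap: -0.0001
grasp_force: 2.9
```

>>> drive_tool:
  motion:
    - [0, -0.025, 0.076, 0, 0, 0, 0]
    - [0, -0.025, 0.076, 0, 0, 0, 0]

```text
t: 9.25
tool_pos: [0.5436, -0.0476, 0.0206]
orientation: [3.141, -0.114, 1.875]
ft_force: [3.0, -8.4, -2.0]
finger_gap: -0.0002
grasp_force: 4.7
```

```bash
python3 - <<'E'
from plant import *
from h import *
p=grab_frame('side'); t=grab_frame('top')
pickle.dump((p,t),open('d.pkl','wb'))
for i in range(4):
    s=read_state(); print(s['t'],s['tool_pos'],s['ft_force'],s['torque']); 
E
```

```text
9.35 [ 0.54356569 -0.04768229  0.02056131] [ 2.50489758 -8.00154402 -1.58546991] [-1.77104486 -0.63662255 -0.02453706]
9.35 [ 0.54356569 -0.04768229  0.02056131] [ 2.50489758 -8.00154402 -1.58546991] [-1.77104486 -0.63662255 -0.02453706]
9.35 [ 0.54356569 -0.04768229  0.02056131] [ 2.50489758 -8.00154402 -1.58546991] [-1.77104486 -0.63662255 -0.02453706]
9.35 [ 0.54356569 -0.04768229  0.02056131] [ 2.50489758 -8.00154402 -1.58546991] [-1.77104486 -0.63662255 -0.02453706]
```

The force rose to 8.5 N and motion stalled, so the row is against the stop. I'll back off gently, then rise.

>>> drive_tool:
  motion:
    - [0, 0.03, -0.095, 0, 0, 0, 0]
    - [0, 0.06, -0.19, 0, 0, 0, 0]
    - [0, 0.15, -0.48, 0, 0, 0, 0]
    - [0, 0.31, -0.95, 0, 0, 0, 0]
    - [0, 0.31, -0.95, 0, 0, 0, 0]
    - [0, 0.1, -0.3, 2, -0.057, -0.018, 0]
    - [0, 0, 0, 4, -0.057, -0.018, 0]
    - [0, 0, 0, 4, 0, 0, 0]

```text
t: 10.15
tool_pos: [0.5504, -0.0743, 0.1206]
orientation: [-3.14, -0.001, 1.877]
ft_force: [1.0, 0.1, 0.1]
finger_gap: -0.0001
grasp_force: 0.0
```

>>> drive_tool:
  motion:
    - [0, 0, 0, 4, 0, 0, 0]
    - [0, 2, -2, 3, 0, 0, 0]
    - [0, 3, -3, 0, 0, 0, 0]
    - [0, 3, -3, 0, 0, 0, 0]
    - [0, 0, 0, 0, 0, 0, 0]

```text
t: 10.65
tool_pos: [0.6347, -0.1596, 0.1897]
orientation: [3.14, 0.002, 1.872]
ft_force: [0.2, 0.3, -1.0]
finger_gap: -0.0
grasp_force: 0.0
```

```bash
python3 - <<'E'
from plant import *
from h import *
p=grab_frame('side'); t=grab_frame('top'); s=read_state(); print(s['t'],s['tool_pos'],s['ft_force'])
a=cv2.resize(p['image'][170:290,200:300],(500,600),interpolation=cv2.INTER_CUBIC)
b=cv2.resize(t['image'][175:255,225:345],(300,200),interpolation=cv2.INTER_CUBIC)
cv2.imwrite('pics/e.png',np.hstack([a,np.vstack([b,np.zeros((400,300,3),np.uint8)])]))
E
```

```text
10.75 [ 0.63141027 -0.15599039  0.18928469] [-0.44744988 -0.8001022  -0.34430642]
```

View pics/e.png

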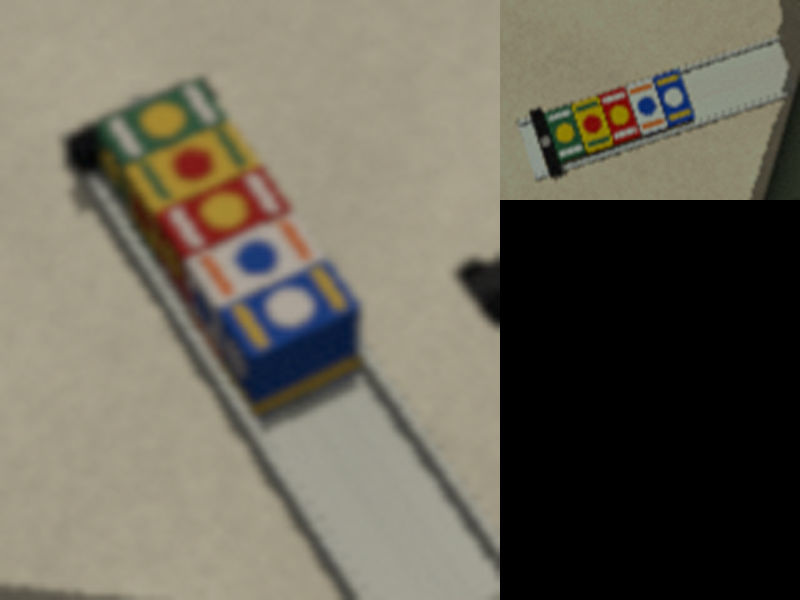

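The row is home: all five are tight, upright and against the stop, with the green dot at crop (162,120) next to the black stop. Next is the button.

>>> drive_tool:
  motion:
    - [0, -0.66, 3.6, 0, 0, 0, 0]
    - [0, -0.66, 3.6, 0, 0, 0, 0]
    - [0, -0.66, 3.6, 0, 0, 0, 0]
    - [0, -0.66, 3.6, 0, 0, 0, 0]
    - [0, -0.66, 3.6, 0, 0, 0, 0]
    - [0, -0.66, 3.6, 0, 0, 0, 0]
    - [0, -0.66, 3.6, 0, 0, 0, 0]
    - [0, -0.66, 3.6, 0, 0, 0, 0]

```text
t: 11.55
tool_pos: [0.5769, 0.1348, 0.1905]
orientation: [-3.141, -0.001, 1.877]
ft_force: [1.4, 0.1, -0.3]
finger_gap: -0.0001
grasp_force: 0.0
```

>>> drive_tool:
  motion:
    - [0, -0.66, 3.6, 0, 0, 0, 0]
    - [0, -0.66, 3.6, 0, 0, 0, 0]
    - [0, -0.66, 3.6, 0, 0, 0, 0]
    - [0, -0.66, 3.6, 0, 0, 0, 0]
    - [0, -0.66, 3.6, -2, 0, 0, 0]
    - [0, -0.7, 3.6, -4, 0, 0, 0]
    - [0, 0, 0, -3, 0, 0, 0]
    - [0, 0, 0, 0, 0, 0, 0]

```text
t: 12.35
tool_pos: [0.5342, 0.3455, 0.099]
orientation: [-3.132, 0.001, 1.879]
ft_force: [-1.0, -1.5, 0.1]
finger_gap: -0.0001
grasp_force: 0.0
```

```bash
python3 - <<'E'
from plant import *
from h import *
p=grab_frame('side'); t=grab_frame('top'); s=read_state(); print(s['t'],s['tool_pos'],s['orientation'],s['ft_force'])
x,y=np.round(proj(p,[.538,.355,.046])[0]).astype(int); print(x,y,proj(p,s['tool_pos']))
a=cv2.resize(p['image'][y-40:y+40,x-30:x+30],(450,600),interpolation=cv2.INTER_CUBIC)
x,y=np.round(proj(t,[.538,.355,.046])[0]).astype(int); print(x,y,proj(t,s['tool_pos']))
b=cv2.resize(t['image'][y-60:y+60,x-35:x+35],(350,600),interpolation=cv2.INTER_CUBIC)
cv2.imwrite('pics/f.png',np.hstack([a,b]))
E
```

```text
12.45 [0.53821875 0.34572909 0.10364805] [-3.13965525e+00  2.94359020e-04  1.87624681e+00] [ 0.22059018 -0.53021854  0.35401695]
235 132 [[234.48793057 119.20551854]]
168 212 [[167.3243877  209.84467982]]
```

View pics/f.png

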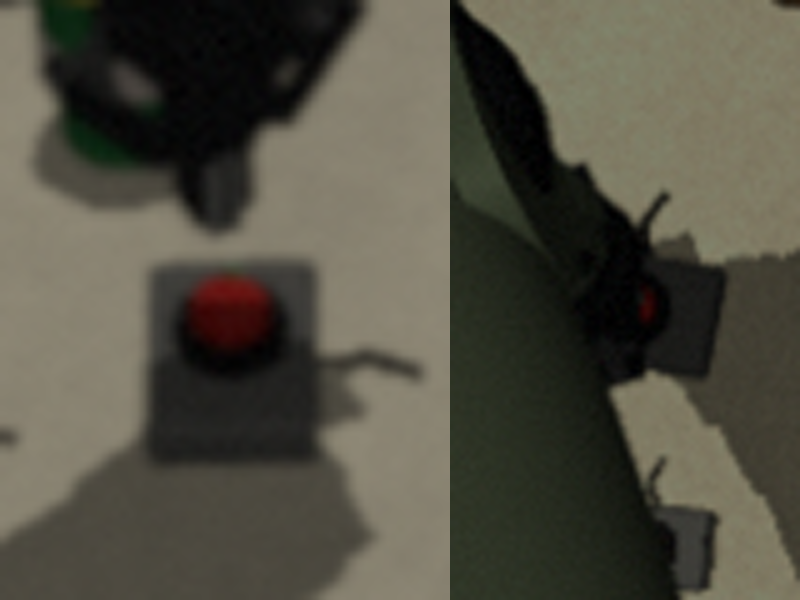

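The picture shows the fingertip (crop 215,225) just short of the larger button's centre (230,303), so I shift 8 mm in y and descend.

>>> drive_tool:
  motion:
    - [0, 0.1, 0.8, -1, 0, 0, 0]
    - [0, 0, 0, -2, 0, 0, 0]
    - [0, 0, 0, -1.5, 0, 0, 0]
    - [0, 0, 0, -0.5, 0, 0, 0]
    - [0, 0, 0, 0, 0, 0, 0]
    - [0, 0, 0, 0, 0, 0, 0]

```text
t: 13.05
tool_pos: [0.541, 0.3542, 0.0541]
orientation: [3.141, -0.0, 1.875]
ft_force: [-0.1, -0.4, -0.6]
finger_gap: -0.0002
grasp_force: 0.0
```

>>> drive_tool:
  motion:
    - [0, -0.15, 0, -0.3, 0, 0, 0]
    - [0, 0, 0, -0.3, 0, 0, 0]
    - [0, 0, 0, -0.2, 0, 0, 0]
    - [0, 0, 0, -0.2, 0, 0, 0]
    - [0, 0, 0, 0, 0, 0, 0]

```text
t: 13.55
tool_pos: [0.539, 0.3542, 0.0435]
orientation: [3.141, -0.0, 1.876]
ft_force: [0.0, -0.0, 3.1]
finger_gap: 0.0001
grasp_force: 1.4
```

>>> drive_tool:
  motion:
    - [0, 0, 0, -0.2, 0, 0, 0]
    - [0, 0, 0, -0.2, 0, 0, 0]
    - [0, 0, 0, 0, 0, 0, 0]

```text
t: 13.85
tool_pos: [0.5391, 0.3542, 0.0401]
orientation: [3.141, -0.0, 1.876]
ft_force: [-2.1, -0.6, 6.9]
finger_gap: 0.0002
grasp_force: 3.5
```

>>> drive_tool:
  motion:
    - [0, 0, 0, -0.15, 0, 0, 0]
    - [0, 0, 0, 0, 0, 0, 0]
    - [0, 0, 0, 0, 0, 0, 0]

```text
t: 14.15
tool_pos: [0.5391, 0.3542, 0.0399]
orientation: [3.14, -0.0, 1.876]
ft_force: [-4.3, -2.0, 16.5]
finger_gap: 0.0003
grasp_force: 7.7
```

>>> drive_tool:
  motion:
    - [0, 0, 0, 0.3, 0, 0, 0]
    - [0, 0, 0, 0.5, 0, 0, 0]
    - [0, 0, 0, 1, 0, 0, 0]
    - [0, 0, 0, 3, 0, 0, 0]
    - [0, 0, 0, 4, 0, 0, 0]
    - [0, 0, 0, 4, 0, 0, 0]
    - [0, 3, -3, 0, 0, 0, 0]
    - [0, 3, -3, 0, 0, 0, 0]

```text
t: 14.95
tool_pos: [0.6001, 0.2949, 0.1686]
orientation: [3.138, -0.0, 1.879]
ft_force: [-0.4, 0.4, -0.7]
finger_gap: 0.0
grasp_force: 0.0
```

>>> drive_tool:
  motion:
    - [0, 2, -3, 0, 0, 0, 0]
    - [0, 2, -3, 0, 0, 0, 0]
    - [0, 0, 0, 0, 0, 0, 0]
    - [0, 0, 0, 0, 0, 0, 0]

```text
t: 15.35
tool_pos: [0.6392, 0.2332, 0.1657]
orientation: [-3.141, -0.0, 1.874]
ft_force: [-0.3, 0.7, -0.2]
finger_gap: -0.0002
grasp_force: 0.0
```

```bash
python3 - <<'E'
from plant import *
from h import *
p=grab_frame('side'); s=read_state(); print(s['t'],s['tool_pos'],s['ft_force'])
cv2.imwrite('pics/g.png',cv2.resize(p['image'][60:285,130:430],(800,600),interpolation=cv2.INTER_CUBIC))
E
```

```text
15.4 [0.63863252 0.23413109 0.16577765] [-1.32043764  0.48007698  0.25191184]
```

View pics/g.png

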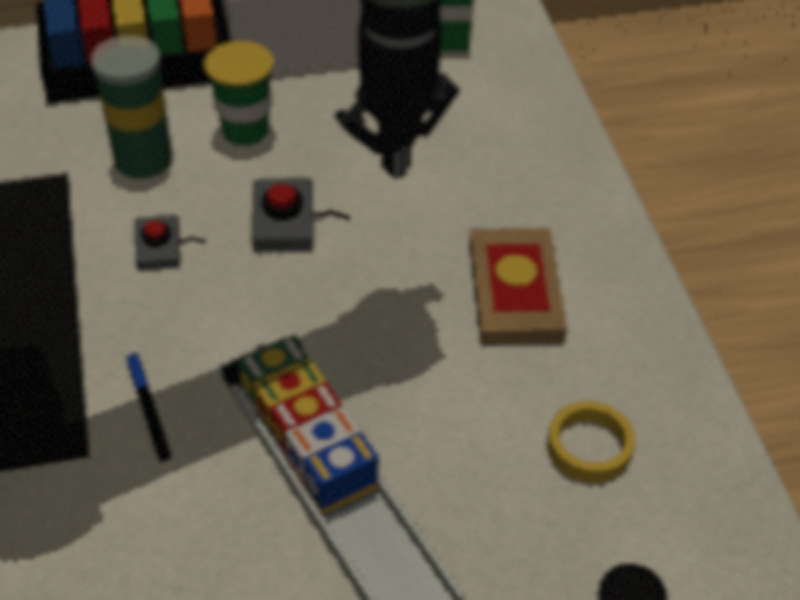

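The row is home and tight (crop 240–375, 340–500), the button is up again (283,197), the bystanders in view have not moved, and the arm is clear.

```bash
python3 -c "
from plant import *
print(finish_job())"
```

```text
the job is handed in; nothing more can be done
None
```

I pushed the row of five cartons home against the end stop, upright and without gaps, then pressed the larger red release button fully down and let it come back up; the job was handed in at about 15.4 s.

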